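# Put the lower cast away in the model drawer

## Robot

A 6-joint arm with a two-finger parallel gripper is mounted at the origin on the work surface. World frame = base frame: x ahead of the robot, y to its left, z up, the work surface at z = 0. Lengths are in m, angles in rad, forces in N, time in s.
With the tool pointing down it reaches from about 0.275 to 0.975 m from the base axis. Payload 8.4 kg.
Tool frame: the origin (TCP) lies midway between the tips of the shut fingers; the grasp point (between the pads) lies robot.tcp_to_grasp behind it (robot.tcp_to_grasp is the distance from the TCP to the grasp point, in m); z points along the fingers, y is the line along which they close (so a half turn about z gives the same grasp; the last joint's range is limited). The gripper opens to 92 mm and grips with 3 to 60 N. Pads are 20 mm wide; open, the fingers measure 128 mm over their backs; the gripper's body (75 mm by 189 mm) begins 69 mm behind the grasp point.
Start: joints at [1.31, 0.353, 1.633, -0, 1.155, -0.002], TCP at [0.16, 0.604, 0.215] pointing down, gripper open.
Joint ranges: [-2.63, 2.63], [-0.92, 2.1], [0.06, 2.66], [-1.3, 4.44], [0, 2.69], [-3.02, 3.02]. Speed limits (rad/s): [2.22, 2.22, 2.79, 3.14, 3.14, 3.14].

## Interface

Orientations are given as a rotation vector (axis times angle).
In Python, from cell import robot gives the robot as it stands.
- The arm moves only by the shell command python3 inch.py FILE [FORCE], which reads ROWS from the file FILE. ROWS is a JSON object whose key "segments" holds a list of rows, 1 to 5 of them, each of 7 numbers: dx, dy, dz in m, then a rotation vector rx, ry, rz in rad, then the opening from 0.0 (shut) to 1.0 (fully open); each row shifts and turns the commanded pose from where the row before left it, along the tool's axes as they then stand; what a row does not reach is not made up. A row lasts 1/10 s, in which the tool goes at most 0.05 m and 0.15 rad, less where a joint would pass 70% of its speed; a pose out of reach is approached as far as the arm can. The fingers move at their own pace and stop on an object; FORCE is the grip in N (left out, the last holds). Time passes only in rows, so rows that do not move let the fingers close. It prints the time, the measured TCP pose, the force, the opening and the grip force at its end. Input that does not fit is refused with a message, and nothing moves.
- robot.observe(): the state, without advancing time (a new reading comes with each control period).
- robot.grab_frame(name): name is "side" or "top" or "wrist"; returns the picture (384x512x3 uint8, blue, green, red); there is no depth.
- robot.camera_info(name): a dict with "camera_matrix" (3x3 intrinsics, pixels), "k1" (the pictures are not rectified: a ray, as slopes to the right and down, at radius r is drawn at 1 + k1 r^2 times it, then the intrinsics apply), "xyz" and "rotation" of the camera in the world. Camera axes: x right, y down, z forward; pixel columns grow to the right and rows downward; lengths in m; the calibration is good to about 2 mm. A picture is of the moment at which its call begins: read the wrist's pose just before it. camera_info takes no time and is no camera call; for the wrist camera it gives the pose at the moment of the call.
- robot.sign_off(): hands the job in; it is judged then, once.
The state is a dict: "time": time; "q": joint angles; "dq": joint speeds; "joint_torque": joint torques, N m; "tcp_pos": TCP position; "ee_rot": TCP orientation; "wrist_force": force on the tool from outside, world axes, zero at the start; "moment": the same for the moment, N m; "width": opening from 0.0 (shut) to 1.0 (fully open); "grasp_force": force on a finger pad.
Only numpy, scipy, OpenCV 4.12 (cv2) and the standard library are available. Lean on these libraries where they do the work, as an engineer would, in place of code of your own. Each camera call takes 0.05 s, during which the arm holds its last target. There are 200 camera calls.

## Task

Put the lilac lower-jaw stone cast away with its upper partner: pull open the top drawer of the unit with the blue fronts, lay the cast, which stands on its flat back on the purple mat, over onto its base, set it down base down and teeth up in the empty left-hand compartment of that drawer, and push the drawer fully shut. The stone is brittle, so never let it topple, drop or knock hard. Leave the partner cast upright in the right-hand compartment, the other drawers shut, and the things on the bench where they are.

Things in the scene. Friction and masses are not known exactly. Their poses are not given: they have to be found in the camera images.
- cast: Lilac stone cast of a lower jaw, cream teeth: 66 long (x), 60 wide (y), 42 mm high (z), about 0.24 kg. Origin: centre of the underside of its base; z runs from base to teeth, front teeth at -x, flat back at x = +33 mm. It starts standing on this back on the mat: x axis straight down, teeth looking level, away from the robot, origin 33 mm above the mat. Standing, it is too tall for the drawer.
- cast_hold (a point): Point in the cast midway between its two flat parallel sides (60 mm apart, normals along the cast's y), 24 mm above the underside, 25 mm from the flat back: a good place to grip. Axes as the cast's. The sides are flat from the back to 36 mm in front of it and from the underside to 30 mm; the front is a half round of 30 mm radius, the teeth stand inside this outline.
- partner: White stone cast of the upper jaw, same size, axes and origin as the lilac cast; it already lies base down in the right-hand compartment of the blue unit's top drawer, its front half, and rides along with it, loose.
- mat: Purple mat on the bench, 340 x 500 x 3 mm, fixed; its top is at z = 0.003 m. Origin: centre of its underside.
- blue_unit: Drawer unit, 225 deep x 210 wide x 179 mm high, fixed to the bench: grey steel carcass, a shallow drawer (front 62 mm high) above a deep one (front 98 mm), with blue fronts. Origin: centre of its underside; x points into the unit, so the drawer faces, at x = -112 mm, look to -x and the drawers slide out along -x; z up. The wanted drawer is the top one of this unit.
- white_unit: Drawer unit, 225 deep x 210 wide x 179 mm high, fixed to the bench: grey steel carcass, a shallow drawer (front 62 mm high) above a deep one (front 98 mm), with white fronts. Origin: centre of its underside; x points into the unit, so the drawer faces, at x = -112 mm, look to -x and the drawers slide out along -x; z up. Not wanted. It stands left or right of the blue one.
- blue_unit_top_handle (a point): Middle of the bar handle of the blue unit's top drawer: a level steel bar 11 mm thick, 110 mm long along the unit's y, its axis 40 mm in front of the drawer face (34 mm clear behind it), on two 8 mm stems 47 mm either side of this point. 157 mm above the bench, 22 mm below the carcass top. Axes as the unit's; moves with the drawer.
- blue_unit_top (a joint): Slide of the blue unit's top drawer: 0 is fully shut, grows as it opens, stop at 0.165 m; about 1.5 N of friction, stays where it is left.
- blue_unit_bay (a point): Floor of the empty left (+y) compartment of the blue unit's top drawer, midway between its sides, 65 mm behind the inside of the drawer front, 85 mm behind the front's outer face, 119 mm above the bench. Axes as the unit's; moves with the drawer. Compartment 190 (x) by 89 mm (y). Above its floor: outer walls rise 40, divider 24, drawer front 54, carcass top 54 mm.
- blue_unit_low (a joint): Slide of the blue unit's lower drawer: 0 is fully shut, grows as it opens, stop at 0.165 m; about 1.5 N of friction, stays where it is left.
- white_unit_top (a joint): Slide of the white unit's top drawer: 0 is fully shut, grows as it opens, stop at 0.165 m; about 1.5 N of friction, stays where it is left.
- white_unit_low (a joint): Slide of the white unit's lower drawer: 0 is fully shut, grows as it opens, stop at 0.165 m; about 1.5 N of friction, stays where it is left.
- mug: White ceramic mug, 80 mm across, 92 mm high, loose. Origin: centre of its underside.
- jar: Small round glass jar with a white cap, 52 mm across, 55 mm high, loose. Origin: centre of its underside.
- pan: Orange open plastic case pan, 190 x 125 x 45 mm, loose. Origin: centre of its underside.
- forceps: Steel forceps with finger rings lying flat, about 140 mm long (x), 65 mm wide, 7 mm high, loose. Origin: middle of its length, on the bench.

How it is judged:
By the outcome, as a careful person would: the job done as asked, in the order asked, and still so for the second after the job is handed in, with the robot touching nothing.
It also fails if it takes over 72 s, if anything falls off the work surface, if the arm or the gripper's body presses on something with over 40 N, if the wrist force passes 120 N, or if a joint passes its speed limit or range.

## Working session

There is one attempt and no reset: what is moved stays moved. The work goes in short steps, Python scripts to look and compute and a shell command to move; the robot and the scene stay as the last step left them, time stands still between calls to the robot, and variables do not carry over. Pictures are saved under pics/ and viewed, at most 10 in all, crops included, and the job is handed in when it is done.

```bash
ls; mkdir -p pics; python3 - <<'E'
from cell import robot
import cv2,numpy as np
print(robot.tcp_to_grasp, robot.observe())
for n in ("side","top"):
    i=robot.camera_info(n); print(n,i)
    cv2.imwrite(f"pics/{n}0.png",robot.grab_frame(n))
a=cv2.imread("pics/side0.png");b=cv2.imread("pics/top0.png")
E
```

```text
cell.py
inch.py
pics
0.0187 {'time': 0.0, 'q': array([ 1.30958211e+00,  3.53628513e-01,  1.63412204e+00,  2.79765206e-05,
        1.15520098e+00, -2.38600134e-03]), 'dq': array([-2.88129961e-04, -9.34945071e-04, -3.80899862e-06, -5.01251878e-04,
       -3.58595075e-04, -1.90578843e-03]), 'joint_torque': array([-4.14542388e-03, -5.93843758e+01, -3.34202456e+01,  6.93675689e-02,
        2.35659216e-02, -1.65156453e-04]), 'tcp_pos': array([0.1598234 , 0.6037121 , 0.21388113]), 'ee_rot': array([-4.05423711e-01, -3.11511640e+00,  2.11060244e-03]), 'wrist_force': array([-0.32819514,  0.0044256 ,  0.03408119]), 'moment': array([-0.01754548,  0.01431232, -0.05328233]), 'grasp_force': 0.0, 'width': 1.002040537560268}
side {'camera_matrix': array([[379.62971531,   0.        , 255.93281907],
       [  0.        , 379.62971531, 188.18079299],
       [  0.        ,   0.        ,   1.        ]]), 'k1': -0.1136564948769055, 'xyz': array([ 0.64141763, -0.25614725,  1.11465235]), 'rotation': array([-2.76837712, -0.51995651,  0.07571116])}
top {'camera_matrix': array([[390.7720584 ,   0.        , 251.8994931 ],
       [  0.        , 390.7720584 , 195.68985935],
       [  0.        ,   0.        ,   1.        ]]), 'k1': 0.04522788813701873, 'xyz': array([0.43848168, 0.06898302, 1.161167  ]), 'rotation': array([-2.14351375,  2.20677919, -0.08330053])}
```
View pics/top0.png

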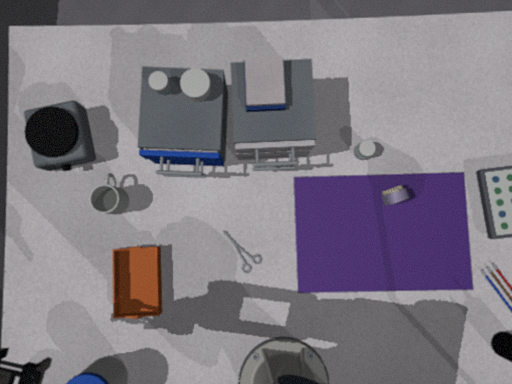

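View pics/side0.png

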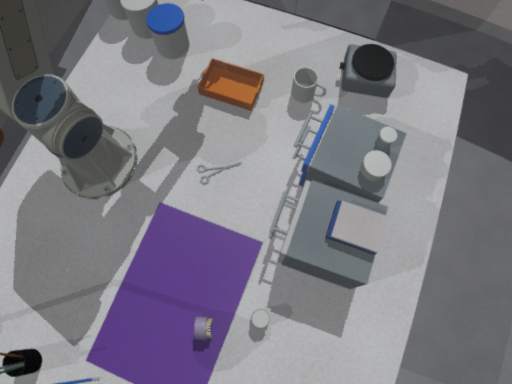

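```bash
cat > h.py <<'E'
from cell import robot
import cv2,numpy as np
from scipy.spatial.transform import Rotation as R
def rays(n,px,info=None):
    i=info or robot.camera_info(n); K=i["camera_matrix"]
    p=np.atleast_2d(np.float64(px))
    u=cv2.undistortPoints(p.reshape(-1,1,2),K,np.array([i["k1"],0,0,0.])).reshape(-1,2)
    return i["xyz"],R.from_rotvec(i["rotation"]).apply(np.c_[u,np.ones(len(u))])
def plane(n,px,z,info=None):
    o,d=rays(n,px,info); return o+d*((z-o[2])/d[:,2])[:,None]
def proj(n,P,info=None):
    i=info or robot.camera_info(n)
    X=R.from_rotvec(i["rotation"]).inv().apply(np.atleast_2d(P)-i["xyz"]); s=X[:,:2]/X[:,2:]
    s=s*(1+i["k1"]*(s**2).sum(1))[:,None]; K=i["camera_matrix"]
    return s*[K[0,0],K[1,1]]+[K[0,2],K[1,2]]
E
python3 - <<'E'
import cv2,numpy as np
from h import *
t=cv2.imread("pics/top0.png");s=cv2.imread("pics/side0.png")
for n,im in(("top",t),("side",s)):
    hsv=cv2.cvtColor(im,cv2.COLOR_BGR2HSV)
    for (x,y) in ([(397,195),(390,198),(405,190),(183,100),(183,157),(240,100)] if n=="top" else [(200,328),(208,328),(320,145),(318,135)]):
        print(n,x,y,hsv[y,x])
a=t[40:220,120:440];b=s[60:380,140:420]
c=np.zeros((600,800,3),np.uint8)
a=t[130:220,360:440]; a=cv2.resize(a,None,fx=5,fy=5,interpolation=3)
b=s[300:360,175:240]; b=cv2.resize(b,None,fx=6,fy=6,interpolation=3)
c[:a.shape[0],:a.shape[1]]=a; c[:b.shape[0],405:405+b.shape[1]]=b
cv2.imwrite("pics/cast.png",c)
c=cv2.resize(t[50:200,120:330],None,fx=3.8,fy=3.8,interpolation=3);cv2.imwrite("pics/unit.png",c);
E
```

```text
top 397 195 [131  46 149]
top 390 198 [132  45 125]
top 405 190 [138  39  85]
top 183 100 [107  23 100]
top 183 157 [112 195  97]
top 240 100 [113  24  96]
side 200 328 [128  41 151]
side 208 328 [ 21  27 121]
side 320 145 [102  25 130]
side 318 135 [109 167 174]
```

View pics/cast.png

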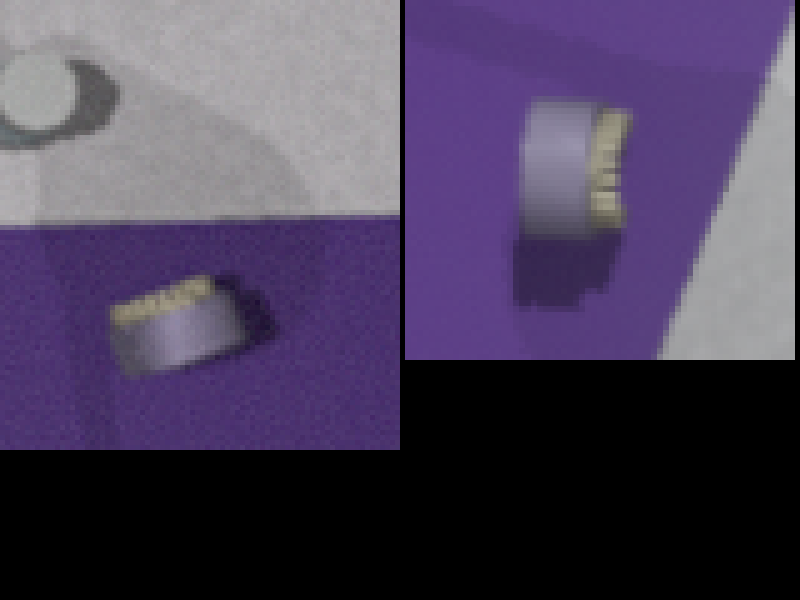

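View pics/unit.png

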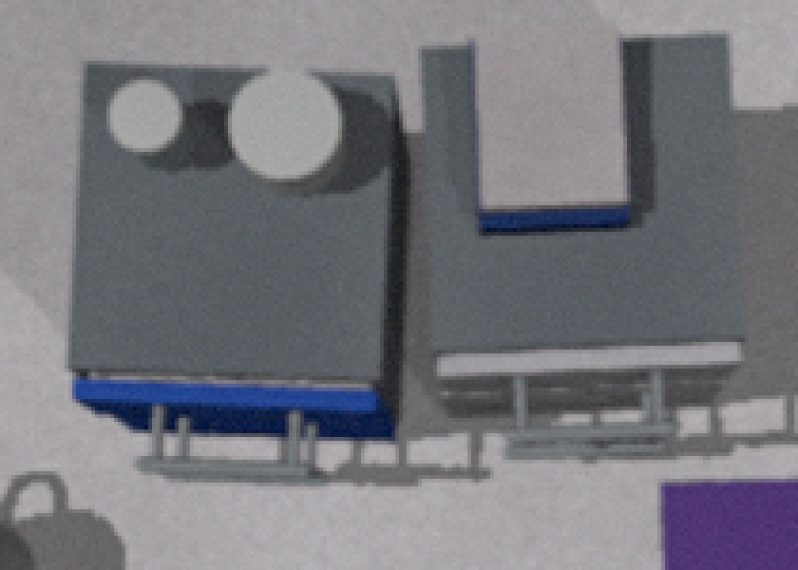

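```bash
python3 - <<'E'
from h import *
f=lambda l:np.float64(l)/3.8+[120-.4,50-.4]
c=plane("top",f([(85,62),(395,75),(380,380),(70,370)]),.179); print("carc",c.round(4))
h=plane("top",f([(138,465),(307,474)]),.157); print("handle",h.round(4))
t=cv2.imread("pics/top0.png");hsv=cv2.cvtColor(t,cv2.COLOR_BGR2HSV)
# blue front upper edge line at z ~.176
m=cv2.inRange(hsv,(108,140,60),(120,255,255)); m[:, :130]=0; m[:,240:]=0; m[:140]=0;m[180:]=0
ys,xs=np.nonzero(m); 
top=[(x,ys[xs==x].min()-.5) for x in range(144,218) if (xs==x).any()]
P=plane("top",top,.176); k=np.polyfit(P[:,1],P[:,0],1); print("front x = ",k, P[[0,-1]].round(4))
for n,z in(("top",.036),("side",.036)):
    im=cv2.imread(f"pics/{n}0.png");hv=cv2.cvtColor(im,cv2.COLOR_BGR2HSV)
    m=cv2.inRange(hv,(110,20,100),(150,75,255)) if 1 else 0
    box={"top":(375,425,180,212),"side":(188,218,310,345)}[n]
    q=np.zeros_like(m);q[box[2]:box[3],box[0]:box[1]]=m[box[2]:box[3],box[0]:box[1]]
    ys,xs=np.nonzero(q);print(n,len(xs),xs.mean(),ys.mean(),plane(n,[(xs.mean(),ys.mean())],z), cv2.minAreaRect(np.c_[xs,ys].astype(np.float32)))
    for nm,pp,zz in(("mug",(105,200) if n=="top" else (305,80),.09),("jar",(368,149) if n=="top" else (260,319),.055)): print(nm,plane(n,[pp],zz).round(3))
print(R.from_rotvec(robot.observe()["ee_rot"]).as_matrix().round(3))
i=robot.camera_info("wrist");o=robot.observe();Rt=R.from_rotvec(o["ee_rot"])
print("cam in tool",Rt.inv().apply(i["xyz"]-o["tcp_pos"]),(Rt.inv()*R.from_rotvec(i["rotation"])).as_matrix().round(3))
E
```

```text
carc [[0.8648 0.3483 0.179 ]
 [0.8501 0.1384 0.179 ]
 [0.641  0.1535 0.179 ]
 [0.6536 0.3606 0.179 ]]
handle [[0.5916 0.3215 0.157 ]
 [0.5821 0.2066 0.157 ]]
front x =  [0.06979562 0.62221441] [[0.6473 0.3464 0.176 ]
 [0.6343 0.1606 0.176 ]]
top 206 395.97087378640776 196.4902912621359 [[ 0.51837252 -0.33672361  0.036     ]] ((395.0500183105469, 194.65000915527344), (15.811387062072754, 19.922346115112305), 71.56504821777344)
mug [[0.528 0.478 0.09 ]]
jar [[ 0.655 -0.259  0.055]]
side 234 200.23504273504273 326.3247863247863 [[ 0.51838424 -0.33488689  0.036     ]] ((202.70155334472656, 326.8723449707031), (17.694934844970703, 20.30202865600586), 3.1798300743103027)
mug [[0.536 0.47  0.09 ]]
jar [[ 0.662 -0.257  0.055]]
[[-0.967  0.256 -0.   ]
 [ 0.256  0.967 -0.001]
 [-0.    -0.001 -1.   ]]
cam in tool [ 6.94981149e-02  8.60830602e-05 -1.68574225e-01] [[-0.    -0.97  -0.242]
 [ 1.    -0.     0.   ]
 [-0.    -0.242  0.97 ]]
```

```bash
cat >> h.py <<'E'
def frame(y,z):
    y=np.float64(y)/np.linalg.norm(y);z=np.float64(z)/np.linalg.norm(z);return R.from_matrix(np.c_[np.cross(y,z),y,z])
def to(p,rot=None):
    o=robot.observe();Rt=R.from_rotvec(o["ee_rot"])
    print("t",round(o["time"],2),"tcp",o["tcp_pos"].round(4),"d tool",Rt.inv().apply(np.float64(p)-o["tcp_pos"]).round(4),
     "" if rot is None else ("rotvec",(Rt.inv()*rot).as_rotvec().round(4),"d after rot",rot.inv().apply(np.float64(p)-o["tcp_pos"]).round(4)),"w",round(o["width"],3))
UX=np.array([.9976,-.0696,0]);UY=np.array([.0696,.9976,0])
E
echo '{"segments":[[0, 0, 0, 0, 0, 0.15, 0.5], [0, 0, 0, 0, 0, 0.15, 0.33], [0, 0, 0, 0, 0, 0.15, 0.33], [0, 0, 0, 0, 0, 0.15, 0.33], [0, 0, 0, 0, 0, 0.15, 0.33]]}' > next.json && python3 inch.py next.json
echo '{"segments":[[0, 0, 0, 0, 0, 0.15, 0.33], [0, 0, 0, 0, 0, 0.15, 0.33], [0, 0, 0, 0, 0, 0.15, 0.33], [0, 0, 0, 0, 0, 0.15, 0.33], [0, 0, 0, 0, 0, 0.032, 0.33]]}' > next.json && python3 inch.py next.json
python3 -c "
from h import *
to([.5868,.264,.20],frame(UX,[0,0,-1]))"
```

```text
time: 0.6
tcp_pos: [0.1599, 0.6039, 0.2141]
ee_rot: [1.527, 2.745, -0.001]
wrist_force: [-0.0, 0.5, -0.1]
width: 0.589
grasp_force: 0.0
time: 1.1
tcp_pos: [0.1599, 0.6039, 0.2142]
ee_rot: [2.303, 2.136, -0.001]
wrist_force: [-0.0, 0.7, -0.1]
width: 0.332
grasp_force: 0.0
t 1.1 tcp [0.1599 0.6039 0.2142] d tool [-0.3068  0.4513  0.0143] ('rotvec', array([-0.0002,  0.0008, -0.0058]), 'd after rot', array([-0.3094,  0.4495,  0.0142])) w 0.332
```

```bash

echo '{"segments":[[-0.028, 0.041, 0, 0, 0, 0, 0.33], [-0.028, 0.041, 0, 0, 0, 0, 0.33], [-0.028, 0.041, 0, 0, 0, 0, 0.33], [-0.028, 0.041, 0, 0, 0, 0, 0.33], [-0.028, 0.041, 0, 0, 0, 0, 0.33]]}' > next.json && python3 inch.py next.json >/dev/null
echo '{"segments":[[-0.028, 0.041, 0, 0, 0, 0, 0.33], [-0.028, 0.041, 0, 0, 0, 0, 0.33], [-0.028, 0.041, 0, 0, 0, 0, 0.33], [-0.028, 0.041, 0, 0, 0, 0, 0.33], [-0.028, 0.041, 0, 0, 0, 0, 0.33]]}' > next.json && python3 inch.py next.json >/dev/null
echo '{"segments":[[-0.029, 0.041, 0, 0, 0, 0, 0.33], [0, 0, 0, 0, 0, 0, 0.33], [0, 0, 0, 0, 0, 0, 0.33]]}' > next.json && python3 inch.py next.json
python3 -c "
from h import *
to([.5868,.264,.20],frame(UX,[0,0,-1]))
i=robot.camera_info('wrist');im=robot.grab_frame('wrist');cv2.imwrite('pics/w1.png',im)
np.save('w1.npy',i,allow_pickle=True)
print(proj('wrist',[[.5868,.264,.157],[.5868+.0038,.264+.055,.157],[.5868-.0038,.264-.055,.157]],i))"
```

```text
time: 2.4
tcp_pos: [0.5882, 0.2636, 0.2139]
ee_rot: [-2.3, -2.139, 0.002]
wrist_force: [-0.5, -0.4, -0.6]
width: 0.327
grasp_force: 0.0
t 2.4 tcp [0.5882 0.2636 0.2139] d tool [ 0.0003 -0.0014  0.0139] ('rotvec', array([-0.0013,  0.0003, -0.0027]), 'd after rot', array([ 0.0003, -0.0014,  0.0139])) w 0.327
[[256.6371318  209.30323884]
 [256.36028754 133.0203582 ]
 [256.88482543 277.42583506]]
```

View pics/w1.png

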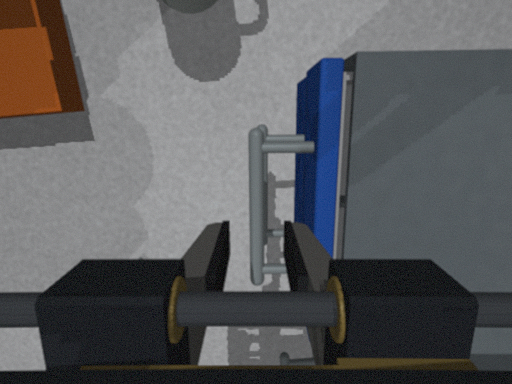

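```bash

echo '{"segments":[[0, -0.001, 0.04, 0, 0, 0, 0.33], [0, 0, 0.021, 0, 0, 0, 0.33], [0, 0, 0.01, 0, 0, 0, 0.33], [0, 0, 0, 0, 0, 0, 0], [0, 0, 0, 0, 0, 0, 0]]}' > next.json && python3 inch.py next.json 20
echo '{"segments":[[0, 0, 0, 0, 0, 0, 0], [0, 0, 0, 0, 0, 0, 0], [0, 0, 0, 0, 0, 0, 0]]}' > next.json && python3 inch.py next.json 20
echo '{"segments":[[0, -0.01, 0, 0, 0, 0, 0], [0, -0.02, 0, 0, 0, 0, 0], [0, -0.02, 0, 0, 0, 0, 0]]}' > next.json && python3 inch.py next.json 20
```

```text
time: 2.95
tcp_pos: [0.5871, 0.2656, 0.1446]
ee_rot: [2.296, 2.143, 0.002]
wrist_force: [0.2, 0.6, -0.5]
width: 0.18
grasp_force: 0.0
time: 3.25
tcp_pos: [0.5878, 0.2654, 0.145]
ee_rot: [2.298, 2.142, 0.004]
wrist_force: [-0.7, 3.8, 5.9]
width: 0.113
grasp_force: 20.0
time: 3.55
tcp_pos: [0.5381, 0.2687, 0.145]
ee_rot: [2.297, 2.141, 0.006]
wrist_force: [2.4, 3.2, 7.7]
width: 0.112
grasp_force: 20.0
```

```bash

echo '{"segments":[[0, -0.025, 0, 0, 0, 0, 0], [0, -0.025, 0, 0, 0, 0, 0], [0, -0.025, 0, 0, 0, 0, 0], [0, -0.02, 0, 0, 0, 0, 0], [0, -0.01, 0, 0, 0, 0, 0]]}' > next.json && python3 inch.py next.json 20
echo '{"segments":[[0, -0.005, 0, 0, 0, 0, 0], [0, -0.003, 0, 0, 0, 0, 0], [0, 0, 0, 0, 0, 0, 0.33], [0, 0, 0, 0, 0, 0, 0.33], [0, 0, 0, 0, 0, 0, 0.33]]}' > next.json && python3 inch.py next.json 20
echo '{"segments":[[0, 0, -0.02, 0, 0, 0, 0.33], [0, 0, -0.04, 0, 0, 0, 0.33], [0, 0, -0.05, 0, 0, 0, 1], [0, 0, -0.03, 0, 0, 0, 1], [0, 0, 0, 0, 0, 0, 1]]}' > next.json && python3 inch.py next.json 20
python3 -c "
from h import *
cv2.imwrite('pics/t2.png',cv2.resize(robot.grab_frame('top')[50:250,60:330],None,fx=2.9,fy=2.9,interpolation=3))"
```

```text
time: 4.05
tcp_pos: [0.4318, 0.2758, 0.1449]
ee_rot: [2.297, 2.142, 0.004]
wrist_force: [2.8, 0.2, 6.9]
width: 0.111
grasp_force: 20.0
time: 4.55
tcp_pos: [0.4236, 0.2755, 0.1434]
ee_rot: [-2.298, -2.142, 0.002]
wrist_force: [1.0, -0.1, 0.5]
width: 0.324
grasp_force: 0.0
time: 5.05
tcp_pos: [0.426, 0.2771, 0.2879]
ee_rot: [2.297, 2.142, 0.01]
wrist_force: [0.6, 1.1, -0.1]
width: 0.568
grasp_force: 0.0
```

View pics/t2.png

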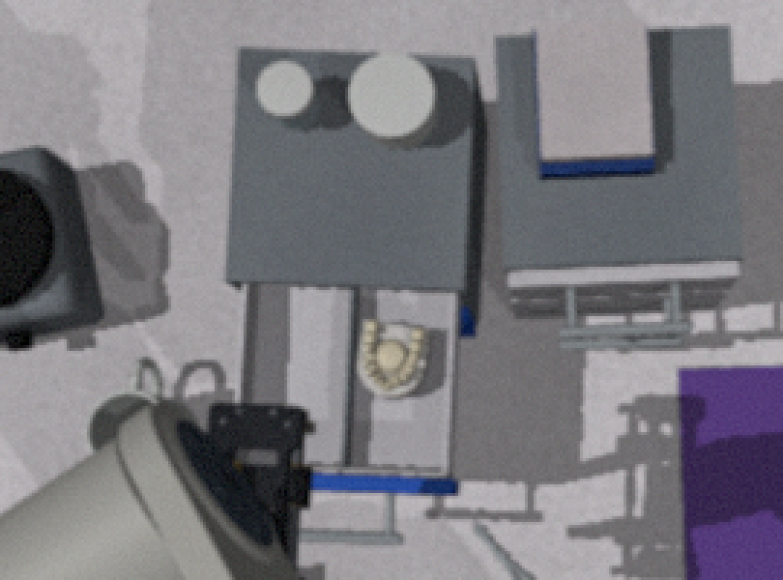

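```bash

echo '{"segments":[[0, 0, 0, 0, 0, 0.15, 1], [0, 0, 0, 0, 0, 0.15, 1], [0, 0, 0, 0, 0, 0.15, 1], [0, 0, 0, 0, 0, 0.15, 1], [0, 0, 0, 0, 0, 0.15, 1]]}' > next.json && python3 inch.py next.json >/dev/null
echo '{"segments":[[0, 0, 0, 0, 0, 0.15, 1], [0, 0, 0, 0, 0, 0.15, 1], [0, 0, 0, 0, 0, 0.15, 1], [0, 0, 0, 0, 0, 0, 1]]}' > next.json && python3 inch.py next.json
python3 -c "
from h import *
to([.47,-.351,.25],frame([.287,-.958,0],[0,0,-1]))"
```

```text
time: 6.0
tcp_pos: [0.4234, 0.2754, 0.2818]
ee_rot: [3.105, 0.467, -0.005]
wrist_force: [0.3, 0.2, -0.2]
width: 1.003
grasp_force: 0.0
t 6.0 tcp [0.4234 0.2754 0.2818] d tool [-0.1396  0.6124  0.0327] ('rotvec', array([0.0009, 0.0032, 0.0074]), 'd after rot', array([-0.1352,  0.6134,  0.0318])) w 1.003
```

```bash

echo '{"segments":[[-0.01, 0.047, 0, 0, 0, 0.007, 1], [-0.01, 0.047, 0, 0, 0, 0, 1], [-0.01, 0.047, 0, 0, 0, 0, 1], [-0.01, 0.047, 0, 0, 0, 0, 1], [-0.01, 0.047, 0.006, 0, 0, 0, 1]]}' > next.json && python3 inch.py next.json >/dev/null
echo '{"segments":[[-0.01, 0.047, 0.006, 0, 0, 0, 1], [-0.01, 0.047, 0.006, 0, 0, 0, 1], [-0.01, 0.047, 0.006, 0, 0, 0, 1], [-0.01, 0.047, 0.006, 0, 0, 0, 1], [-0.01, 0.047, 0, 0, 0, 0, 1]]}' > next.json && python3 inch.py next.json >/dev/null
echo '{"segments":[[-0.01, 0.047, 0, 0, 0, 0, 1], [-0.01, 0.047, 0, 0, 0, 0, 1], [-0.015, 0.047, 0, 0, 0, 0, 1], [0, 0, 0, 0, 0, 0, 1], [0, 0, 0, 0, 0, 0, 1]]}' > next.json && python3 inch.py next.json
python3 -c "
from h import *
to([.47,-.351,.25],frame([.287,-.958,0],[0,0,-1]))
i=robot.camera_info('wrist');im=robot.grab_frame('wrist');cv2.imwrite('pics/w2.png',im)
np.save('w2.npy',i,allow_pickle=True)
hv=cv2.cvtColor(im,cv2.COLOR_BGR2HSV);print(proj('wrist',[[.518,-.337,.036]],i))
x,y=proj('wrist',[[.518,-.337,.036]],i)[0].astype(int);print(hv[y-20:y+21:10,x-40:x+41:20].tolist())"
```

```text
time: 7.5
tcp_pos: [0.4715, -0.3481, 0.252]
ee_rot: [-3.105, -0.462, 0.003]
wrist_force: [-0.0, 0.7, -0.1]
width: 1.0
grasp_force: 0.0
t 7.5 tcp [ 0.4715 -0.3481  0.252 ] d tool [-0.0023  0.0023  0.002 ] ('rotvec', array([-0.0025,  0.0014,  0.0042]), 'd after rot', array([-0.0023,  0.0023,  0.002 ])) w 1.0
[[260.15024189 129.81603714]]
[[[131, 121, 147], [25, 42, 183], [132, 45, 113], [26, 33, 107], [132, 126, 121]], [[131, 124, 142], [129, 47, 174], [124, 42, 188], [125, 41, 117], [130, 112, 89]], [[131, 127, 143], [128, 43, 176], [128, 43, 183], [127, 41, 113], [131, 122, 86]], [[132, 121, 146], [127, 42, 177], [128, 40, 179], [125, 44, 111], [133, 114, 85]], [[131, 129, 146], [131, 133, 153], [131, 128, 158], [132, 129, 152], [131, 130, 145]]]
```

View pics/w2.png

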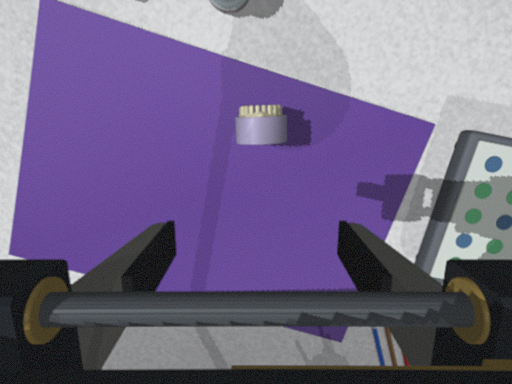

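```bash
python3 - <<'E'
from h import *
i=np.load('w2.npy',allow_pickle=True).item();im=cv2.imread('pics/w2.png');hv=cv2.cvtColor(im,cv2.COLOR_BGR2HSV)
m=cv2.inRange(hv,(90,15,60),(150,80,255));q=np.zeros_like(m);q[112:150,225:300]=m[112:150,225:300]
ys,xs=np.nonzero(q);b=[(x,ys[xs==x].max()+.5) for x in range(236,287) if (xs==x).sum()>8]
b=np.array(b);print(b[:,1].tolist())
L=np.array([(xs[ys==y].min()-.5,y) for y in range(120,142)]);Rr=np.array([(xs[ys==y].max()+.5,y) for y in range(120,142)])
l=plane('wrist',[np.median(L,0)],.039,i)[0];r=plane('wrist',[np.median(Rr,0)],.039,i)[0]
print("L",np.median(L,0),l,"R",np.median(Rr,0),r,"width",np.linalg.norm((l-r)[:2]))
k=np.polyfit(b[:,0],b[:,1],1);print("slope",k)
def zline(c,zz): return plane('wrist',[(c,np.polyval(k,c))],zz,i)[0]
ll=zline(237,.05);rr=zline(286,.05);d=rr-ll;print("y dir angle",np.degrees(np.arctan2(d[1],d[0])))
mid=zline(261.3,.069);print("underside mid",mid)
Lk=[plane('wrist',[p],.039,i)[0] for p in (L[2],L[-2],Rr[2],Rr[-2])];print(np.round(Lk,4))
E
```

```text
[142.5, 143.5, 143.5, 143.5, 143.5, 144.5, 144.5, 144.5, 144.5, 144.5, 144.5, 144.5, 144.5, 144.5, 144.5, 144.5, 144.5, 144.5, 144.5, 144.5, 144.5, 144.5, 144.5, 144.5, 144.5, 144.5, 144.5, 144.5, 144.5, 144.5, 144.5, 144.5, 144.5, 143.5, 144.5, 144.5, 144.5, 143.5, 143.5, 143.5, 143.5, 143.5, 143.5, 143.5, 142.5, 142.5, 142.5, 142.5, 141.5, 141.5, 141.5]
L [235.5 130.5] [ 0.50899637 -0.30957165  0.039     ] R [286.5 130.5] [ 0.5263368  -0.36664038  0.039     ] width 0.05964503476223956
slope [-3.19457014e-02  1.52229985e+02]
y dir angle -71.27558909742892
underside mid [ 0.5055182 -0.3418538  0.069    ]
[[ 0.518  -0.3058  0.039 ]
 [ 0.4984 -0.3126  0.039 ]
 [ 0.5355 -0.3636  0.039 ]
 [ 0.5159 -0.3701  0.039 ]]
```

```bash
cat >> h.py <<'E'
ZC=np.array([.9472,.3206,0]);YV=np.array([.3206,-.9472,0]);G=np.array([.5282,-.3343,.030])
def tilt(y,h,deg):
    a=np.radians(deg); z=np.sin(a)*np.float64(h)+np.cos(a)*np.array([0,0,-1.]); return frame(y,z),z
E
echo '{"segments":[[0, 0, 0, 0, 0, -0.033, 1], [0, 0, 0, 0, -0.14, 0, 1], [0, 0, 0, 0, -0.14, 0, 1], [0, 0, 0, 0, -0.14, 0, 1], [0, 0, 0, 0, -0.14, 0, 1]]}' > next.json && python3 inch.py next.json >/dev/null
echo '{"segments":[[0, 0, 0, 0, -0.138, 0, 1], [0, 0, 0, 0, 0, 0, 1]]}' > next.json && python3 inch.py next.json 15
python3 -c "
from h import *
r,z=tilt(YV,ZC,-40);T=G+.0187*z
print(T);to(T-.12*z,r);to(T,r);print(robot.observe()['q'].round(2))"
```

```text
time: 8.25
tcp_pos: [0.4736, -0.3446, 0.2499]
ee_rot: [2.81, 0.476, -1.035]
wrist_force: [-1.1, 0.5, -1.2]
width: 0.999
grasp_force: 0.0
[ 0.51681453 -0.33815365  0.01567497]
t 8.25 tcp [ 0.4736 -0.3446  0.2499] d tool [0.1836 0.0094 0.0305] ('rotvec', array([-0.    ,  0.0067,  0.0089]), 'd after rot', array([0.1835, 0.0078, 0.0318])) w 0.999
t 8.25 tcp [ 0.4736 -0.3446  0.2499] d tool [0.1844 0.0094 0.1505] ('rotvec', array([-0.    ,  0.0067,  0.0089]), 'd after rot', array([0.1835, 0.0078, 0.1518])) w 0.999
[-0.37  0.58  1.39 -0.44  1.73  0.92]
```

```bash

echo '{"segments":[[0.046, 0.002, 0.008, 0, 0, 0.009, 1], [0.046, 0.002, 0.008, 0, 0, 0, 1], [0.046, 0.002, 0.008, 0, 0, 0, 1], [0.046, 0.002, 0.007, 0, 0, 0, 1], [0, 0, 0, 0, 0, 0, 1]]}' > next.json && python3 inch.py next.json 15
echo '{"segments":[[0, 0, 0, 0, 0, 0, 1]]}' > next.json && python3 inch.py next.json
python3 -c "
from h import *
r,z=tilt(YV,ZC,-40);T=G+.0187*z
to(T,r)
i=robot.camera_info('wrist');im=robot.grab_frame('wrist');cv2.imwrite('pics/w3.png',im)"
```

```text
time: 8.75
tcp_pos: [0.5903, -0.3149, 0.1059]
ee_rot: [2.816, 0.459, -1.026]
wrist_force: [-1.1, 0.2, -0.8]
width: 1.003
grasp_force: 0.0
time: 8.85
tcp_pos: [0.5897, -0.3171, 0.1116]
ee_rot: [2.814, 0.454, -1.022]
wrist_force: [-0.3, -1.1, 0.2]
width: 0.995
grasp_force: 0.0
t 8.85 tcp [ 0.5897 -0.3171  0.1116] d tool [ 0.0034 -0.0035  0.1222] ('rotvec', array([ 0.    , -0.0009, -0.0064]), 'd after rot', array([ 0.0036, -0.0035,  0.1222])) w 0.995
```

View pics/w3.png

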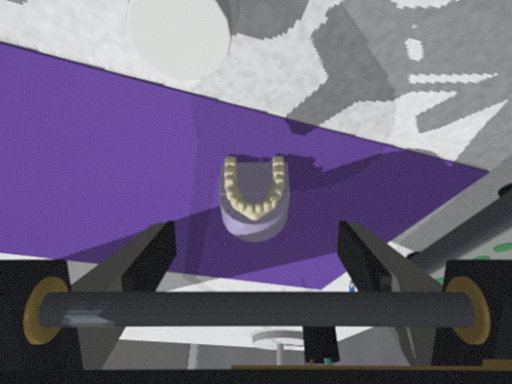

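```bash

echo '{"segments":[[0.002, -0.002, 0.04, 0, 0, -0.006, 1], [0.001, -0.001, 0.04, 0, 0, 0, 1], [0, 0, 0.025, 0, 0, 0, 1], [0, 0, 0.014, 0, 0, 0, 1], [0, 0, 0, 0, 0, 0, 1]]}' > next.json && python3 inch.py next.json 15
python3 -c "
from h import *
r,z=tilt(YV,ZC,-40);T=G+.0187*z
to(T,r)"
```

```text
time: 9.4
tcp_pos: [0.5177, -0.3394, 0.0197]
ee_rot: [2.815, 0.458, -1.023]
wrist_force: [0.3, -0.3, 0.4]
width: 1.0
grasp_force: 0.0
t 9.4 tcp [ 0.5177 -0.3394  0.0197] d tool [ 0.0022 -0.0015  0.0033] ('rotvec', array([-0.0006, -0.0007, -0.0036]), 'd after rot', array([ 0.0022, -0.0015,  0.0033])) w 1.0
```

```bash

echo '{"segments":[[0.001, -0.001, 0.003, 0, 0, 0, 0.8], [0, 0, 0, 0, 0, 0, 0.7], [0, 0, 0, 0, 0, 0, 0.65], [0, 0, 0, 0, 0, 0, 0.5], [0, 0, 0, 0, 0, 0, 0.5]]}' > next.json && python3 inch.py next.json 20
echo '{"segments":[[0, 0, 0, 0, 0, 0, 0.5], [0, 0, 0, 0, 0, 0, 0.5], [0, 0, 0, 0, 0, 0, 0.5]]}' > next.json && python3 inch.py next.json 25
python3 -c "
from h import *
r,z=tilt(YV,ZC,-40);T=G+.0187*z
to(T,r);print(r.inv().apply([0,0,.05]))"
```

```text
time: 9.9
tcp_pos: [0.5182, -0.3382, 0.016]
ee_rot: [2.813, 0.46, -1.022]
wrist_force: [1.8, 0.2, 2.7]
width: 0.652
grasp_force: 20.0
time: 10.2
tcp_pos: [0.5182, -0.3383, 0.016]
ee_rot: [2.814, 0.46, -1.022]
wrist_force: [4.4, 0.9, 5.4]
width: 0.654
grasp_force: 25.0
t 10.2 tcp [ 0.5182 -0.3383  0.016 ] d tool [-0.0008 -0.0005  0.0011] ('rotvec', array([ 0.0011, -0.0011, -0.0029]), 'd after rot', array([-0.0008, -0.0005,  0.0011])) w 0.654
[-0.03213912  0.         -0.03830244]
```

```bash

echo '{"segments":[[-0.006, 0, -0.007, 0, 0, 0, 0.5], [-0.016, 0, -0.019, 0, 0, 0, 0.5], [-0.022, 0, -0.026, 0, 0, 0, 0.5], [-0.022, 0, -0.026, 0, 0, 0, 0.5], [-0.01, 0, -0.012, 0, 0, 0, 0.5]]}' > next.json && python3 inch.py next.json
echo '{"segments":[[0, 0, 0, 0, 0.07, 0, 0.5], [0, 0, 0, 0, 0.13, 0, 0.5], [0, 0, 0, 0, 0.13, 0, 0.5], [0, 0, 0, 0, 0.13, 0, 0.5], [0, 0, 0, 0, 0.13, 0, 0.5]]}' > next.json && python3 inch.py next.json >/dev/null
echo '{"segments":[[0, 0, 0, 0, 0.13, 0, 0.5], [0, 0, 0, 0, 0.13, 0, 0.5], [0, 0, 0, 0, 0.13, 0, 0.5], [0, 0, 0, 0, 0.13, 0, 0.5], [0, 0, 0, 0, 0.13, 0, 0.5]]}' > next.json && python3 inch.py next.json 
echo '{"segments":[[0, 0, 0, 0, 0.13, 0, 0.5], [0, 0, 0, 0, 0.13, 0, 0.5], [0, 0, 0, 0, 0.071, 0, 0.5], [0, 0, 0, 0, 0, 0, 0.5], [0, 0, 0, 0, 0, 0, 0.5]]}' > next.json && python3 inch.py next.json 
python3 -c "
from h import *
r,z=tilt(YV,ZC,50)
T=np.array([.5282,-.3343,.0283])+.0187*z
to(T,r);print(robot.observe()['q'].round(2))
cv2.imwrite('pics/s4.png',cv2.resize(robot.grab_frame('side')[260:384,120:300],None,fx=4,fy=4,interpolation=3))"
```

```text
time: 10.7
tcp_pos: [0.5176, -0.3385, 0.1361]
ee_rot: [2.814, 0.458, -1.02]
wrist_force: [0.1, -0.1, -2.3]
width: 0.649
grasp_force: 25.0
time: 11.7
tcp_pos: [0.5161, -0.3373, 0.133]
ee_rot: [-2.917, -0.479, -0.782]
wrist_force: [0.2, 0.9, -3.8]
width: 0.647
grasp_force: 25.0
time: 12.2
tcp_pos: [0.5161, -0.336, 0.1315]
ee_rot: [-2.723, -0.447, -1.189]
wrist_force: [0.2, 0.3, -1.9]
width: 0.652
grasp_force: 25.0
t 12.2 tcp [ 0.5161 -0.336   0.1315] d tool [-0.0666  0.003   0.0975] ('rotvec', array([-0.0055,  0.0485, -0.0038]), 'd after rot', array([-0.0713,  0.0023,  0.0942])) w 0.652
[-1.01  0.45  2.04  1.2   0.87 -0.69]
```

View pics/s4.png

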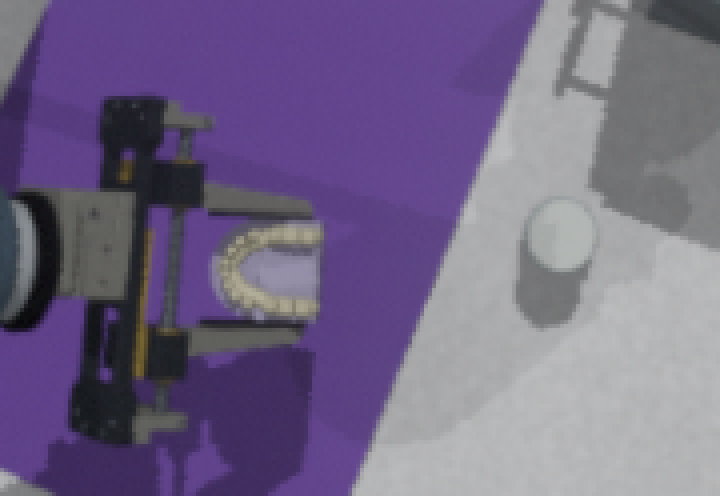

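```bash

echo '{"segments":[[0, 0, 0, -0.005, 0.048, -0.004, 0.5], [-0.015, 0, 0.013, 0, 0, 0, 0.5], [-0.027, 0, 0.022, 0, 0, 0, 0.5], [-0.027, 0, 0.022, 0, 0, 0, 0.5], [-0.01, 0, 0.008, 0, 0, 0, 0.5]]}' > next.json && python3 inch.py next.json
echo '{"segments":[[0, 0, 0, 0, 0, 0, 0.5], [0, 0, 0, 0, 0, 0, 0.5]]}' > next.json && python3 inch.py next.json
python3 -c "
from h import *
r,z=tilt(YV,ZC,50)
T=np.array([.5282,-.3343,.0283])+.0187*z
to(T,r);print(robot.observe()['wrist_force'])"
```

```text
time: 12.75
tcp_pos: [0.5163, -0.3352, 0.0277]
ee_rot: [-2.692, -0.448, -1.254]
wrist_force: [-0.1, 0.6, -1.4]
width: 0.645
grasp_force: 25.0
time: 12.95
tcp_pos: [0.517, -0.3363, 0.0308]
ee_rot: [-2.691, -0.449, -1.259]
wrist_force: [0.2, -0.1, -1.9]
width: 0.65
grasp_force: 25.0
t 12.95 tcp [ 0.517  -0.3363  0.0308] d tool [0.0053 0.0017 0.0289] ('rotvec', array([-0.0006, -0.002 ,  0.0037]), 'd after rot', array([0.0054, 0.0017, 0.0289])) w 0.65
[ 0.18644807 -0.09447187 -1.94419376]
```

```bash

echo '{"segments":[[-0.005, 0, 0.004, 0, 0, 0, 0.5], [-0.003, 0, 0.0025, 0, 0, 0, 0.5], [0, 0, 0, 0, 0, 0, 0.5], [0, 0, 0, 0, 0, 0, 0.5]]}' > next.json && python3 inch.py next.json
echo '{"segments":[[-0.0015, 0, 0.0013, 0, 0, 0, 0.5], [0, 0, 0, 0, 0, 0, 0.5]]}' > next.json && python3 inch.py next.json
echo '{"segments":[[-0.0008, 0, 0.0007, 0, 0, 0, 0.5], [0, 0, 0, 0, 0, 0, 0.5]]}' > next.json && python3 inch.py next.json
```

```text
time: 13.35
tcp_pos: [0.516, -0.3366, 0.02]
ee_rot: [-2.692, -0.446, -1.259]
wrist_force: [0.8, -0.4, -1.4]
width: 0.653
grasp_force: 25.0
time: 13.55
tcp_pos: [0.516, -0.3365, 0.0177]
ee_rot: [-2.692, -0.446, -1.259]
wrist_force: [-0.4, 0.6, -1.7]
width: 0.653
grasp_force: 25.0
time: 13.75
tcp_pos: [0.516, -0.3364, 0.0166]
ee_rot: [-2.692, -0.446, -1.259]
wrist_force: [-0.5, 0.2, -1.9]
width: 0.652
grasp_force: 25.0
```

```bash

echo '{"segments":[[-0.0008, 0, 0.0007, 0, 0, 0, 0.5], [0, 0, 0, 0, 0, 0, 0.5]]}' > next.json && python3 inch.py next.json | sed -n '2p;4p'
echo '{"segments":[[-0.0008, 0, 0.0007, 0, 0, 0, 0.5], [0, 0, 0, 0, 0, 0, 0.5]]}' > next.json && python3 inch.py next.json| sed -n '2p;4p'
```

```text
tcp_pos: [0.5161, -0.3365, 0.0157]
wrist_force: [-0.1, 0.1, -0.0]
tcp_pos: [0.5164, -0.3365, 0.0156]
wrist_force: [-3.4, -0.8, 7.9]
```

```bash

echo '{"segments":[[0.0004, 0, -0.0003, 0, 0, 0, 0.65], [0, 0, 0, 0, 0, 0, 0.75], [0, 0, 0, 0, 0, 0, 1], [0, 0, 0, 0, 0, 0, 1], [0, 0, 0, 0, 0, 0, 1]]}' > next.json && python3 inch.py next.json| sed -n '2p;4p'
echo '{"segments":[[0, 0, -0.02, 0, 0, 0, 1], [0, 0, -0.04, 0, 0, 0, 1], [0, 0, -0.045, 0, 0, 0, 1], [0, 0, -0.045, 0, 0, 0, 1], [0, 0, 0, 0, -0.12, 0, 1]]}' > next.json && python3 inch.py next.json| sed -n '2p;4p'
echo '{"segments":[[0, 0, 0, 0, -0.15, 0, 1], [0, 0, 0, 0, -0.15, 0, 1], [0, 0, 0, 0, -0.15, 0, 1], [0, 0, 0, 0, -0.15, 0, 1], [0, 0, 0, 0, -0.15, 0, 1]]}' > next.json && python3 inch.py next.json| sed -n '2p;4p'
echo '{"segments":[[0, 0, -0.03, 0, 0, 0, 1], [0, 0, -0.03, 0, 0, 0, 1], [0, 0, 0, 0, 0, 0, 1], [0, 0, 0, 0, 0, 0, 1]]}' > next.json && python3 inch.py next.json| sed -n '2p;4p'
python3 -c "
from h import *
r,z=tilt(YV,ZC,0)
to(np.array([.5282,-.3343,.0093]),r);print(proj('wrist',[[.528,-.334,.03]]))
i=robot.camera_info('wrist');np.save('w5.npy',i,allow_pickle=True)
cv2.imwrite('pics/w5.png',robot.grab_frame('wrist'))"
```

```text
tcp_pos: [0.5161, -0.3364, 0.015]
wrist_force: [0.0, 0.0, 0.5]
tcp_pos: [0.4018, -0.3778, 0.1118]
wrist_force: [0.6, 0.3, -1.0]
tcp_pos: [0.4058, -0.3702, 0.1098]
wrist_force: [-0.3, 0.6, -0.3]
tcp_pos: [0.4007, -0.3721, 0.1687]
wrist_force: [-0.4, 0.1, -0.2]
t 16.05 tcp [ 0.4007 -0.3721  0.1687] d tool [0.1165 0.0079 0.1717] ('rotvec', array([-0.0124, -0.0988,  0.0067]), 'd after rot', array([0.1329, 0.005 , 0.1594])) w 1.001
[[265.41406506  55.60728132]]
```

```bash
python3 - <<'E'
from h import *
i=np.load('w5.npy',allow_pickle=True).item();im=cv2.imread('pics/w5.png');hv=cv2.cvtColor(im,cv2.COLOR_BGR2HSV)
mat=cv2.inRange(hv,(120,85,30),(145,255,255))
C=np.array([.5025,-.341,0])-.0057*ZC; ex=proj('wrist',[np.r_[C[:2],.03]],i)[0];print(ex)
x,y=ex.astype(int);m=cv2.inRange(hv,(0,0,60),(180,80,255));b=(max(y-60,0),y+70,x-70,x+70)
q=np.zeros_like(m);q[b[0]:b[1],b[2]:b[3]]=m[b[0]:b[1],b[2]:b[3]]
q=cv2.morphologyEx(q,cv2.MORPH_OPEN,np.ones((3,3)))
cs,_=cv2.findContours(q,0,2)
for c in sorted(cs,key=cv2.contourArea)[-3:]:
    print(cv2.contourArea(c),cv2.boundingRect(c))
c=max(cs,key=cv2.contourArea)[:,0].astype(float)
for z in(.003,.033):
    P=plane('wrist',c,z,i);print(z,"lat",(P@YV).min(),(P@YV).max(),"zc",(P@ZC).min(),(P@ZC).max())
print("exp lat",C@YV,"zc",C@ZC-.033,C@ZC+.033)
E
```

```text
[263.38251636  91.63838691]
4199.0 (230, 54, 65, 76)
0.003 lat 0.4501058941997388 0.5157678827521068 zc 0.32782003269292437 0.40178032401321995
0.033 lat 0.452903630718152 0.5127747365276559 zc 0.3262536702598011 0.3936912323099903
exp lat 0.48409670000000005 zc 0.3279435584599999 0.39394355845999995
```

```bash

echo '{"segments":[[0, 0, 0, -0.012, -0.099, 0.007, 1], [0.035, 0, 0, 0, 0, 0, 1], [0.035, 0, 0, 0, 0, 0, 1], [0.03, 0, 0, 0, 0, 0, 1], [0, 0, 0, 0, 0, 0, 1]]}' > next.json && python3 inch.py next.json| sed -n '2p;4p'
python3 -c "
from h import *
r,z=tilt(YV,ZC,0)
to(np.array([.5016,-.3405,.0103]),r)"
```

```text
tcp_pos: [0.4975, -0.3387, 0.1667]
wrist_force: [-0.4, 0.6, 0.3]
t 16.6 tcp [ 0.4975 -0.3387  0.1667] d tool [0.0035 0.0035 0.1564] ('rotvec', array([-0.0028,  0.0008,  0.0015]), 'd after rot', array([0.0033, 0.003 , 0.1564])) w 0.998
```

```bash

echo '{"segments":[[0.003, 0.003, 0.03, 0, 0, 0, 1], [0, 0, 0.045, 0, 0, 0, 1], [0, 0, 0.03, 0, 0, 0, 1], [0, 0, 0, 0, 0, 0, 1], [0, 0, 0, 0, 0, 0, 1]]}' > next.json && python3 inch.py next.json| sed -n '2p;4p'
python3 -c "
from h import *
r,z=tilt(YV,ZC,0)
to(np.array([.5016,-.3405,.0103]),r)"
echo '{"segments":[[0, 0, 0.03, 0, 0, 0, 1], [0, 0, 0.015, 0, 0, 0, 1], [0, 0, 0.005, 0, 0, 0, 1], [0, 0, 0, 0, 0, 0, 1], [0, 0, 0, 0, 0, 0, 1]]}' > next.json && python3 inch.py next.json| sed -n '2p;4p'
python3 -c "
from h import *
r,z=tilt(YV,ZC,0)
to(np.array([.5016,-.3405,.0103]),r)"
```

```text
tcp_pos: [0.4979, -0.3418, 0.0629]
wrist_force: [-0.2, 0.1, 0.8]
t 17.1 tcp [ 0.4979 -0.3418  0.0629] d tool [0.004  0.0001 0.0526] ('rotvec', array([-0.0031,  0.0022, -0.0009]), 'd after rot', array([ 0.0039, -0.0001,  0.0526])) w 1.001
tcp_pos: [0.4996, -0.3423, 0.0145]
wrist_force: [0.7, 0.1, 0.8]
t 17.6 tcp [ 0.4996 -0.3423  0.0145] d tool [ 0.0025 -0.001   0.0042] ('rotvec', array([-0.0002, -0.0001, -0.0004]), 'd after rot', array([ 0.0025, -0.001 ,  0.0042])) w 0.998
```

```bash

echo '{"segments":[[0.002, -0.001, 0.0035, 0, 0, 0, 0.8], [0, 0, 0, 0, 0, 0, 0.7], [0, 0, 0, 0, 0, 0, 0.65], [0, 0, 0, 0, 0, 0, 0.5], [0, 0, 0, 0, 0, 0, 0.5]]}' > next.json && python3 inch.py next.json 20| sed -n '2p;4,6p'
echo '{"segments":[[0, 0, 0, 0, 0, 0, 0.5], [0, 0, 0, 0, 0, 0, 0.5], [0, 0, 0, 0, 0, 0, 0.5]]}' > next.json && python3 inch.py next.json 25| sed -n '2p;4,6p'
echo '{"segments":[[0, 0, -0.01, 0, 0, 0, 0.5], [0, 0, -0.035, 0, 0, 0, 0.5], [0, 0, -0.05, 0, 0, 0, 0.5], [0, 0, -0.05, 0, 0, 0, 0.5], [0, 0, -0.05, 0, 0, 0, 0.5]]}' > next.json && python3 inch.py next.json| sed -n '2p;4,6p'
echo '{"segments":[[0, 0, -0.05, 0, 0, 0, 0.5], [0, 0, -0.04, 0, 0, 0, 0.5], [0, 0, 0, 0, 0, 0, 0.5]]}' > next.json && python3 inch.py next.json| sed -n '2p;4,6p'
python3 - <<'E'
from h import *
im=robot.grab_frame('top');cv2.imwrite('pics/t6.png',im)
# drawer front inner/outer and wall edges along scan lines
H=np.array([.424,.2757,.157]);
F=H+.04*UX
for nm,P in dict(front_top=F+[0,0,.019], bay=H+.125*UX+.047*UY-[0,0,.038], div=H+.125*UX-[0,0,.014],lw=H+.125*UX+.0935*UY+[0,0,.002],rw=H+.125*UX-.0935*UY+[0,0,.002]).items(): print(nm,proj('top',[P])[0].round(1))
y=int(proj('top',[H+.105*UX-[0,0,.038]])[0][1])
g=cv2.cvtColor(im,6);print(y,list(zip(range(135,230),g[y-1:y+2,135:230].mean(0).astype(int).tolist())))
hv=cv2.cvtColor(im,cv2.COLOR_BGR2HSV);m=cv2.inRange(hv,(106,140,60),(122,255,255));m[:190]=0;m[:,:130]=0;m[:,235:]=0;m[250:]=0
ys,xs=np.nonzero(m);t=np.array([(x,ys[xs==x].min()-.5) for x in range(150,215) if (xs==x).any()])
P=plane('top',t,.176);print("front top back edge: uni-x",np.median(P@UX),"slope",np.polyfit(P[:,1],P[:,0],1),"face pred",F@UX, "y rng",plane('top',[(xs.min()-.5,217),(xs.max()+.5,217)],.176)@UY,"handle",H@UY)
E
```

```text
tcp_pos: [0.5007, -0.3404, 0.0101]
wrist_force: [0.5, 0.3, 1.1]
width: 0.653
grasp_force: 20.0
tcp_pos: [0.5007, -0.3404, 0.0101]
wrist_force: [-0.5, -0.1, 2.6]
width: 0.65
grasp_force: 25.0
tcp_pos: [0.5, -0.3399, 0.207]
wrist_force: [-0.2, -0.2, -1.2]
width: 0.65
grasp_force: 25.0
tcp_pos: [0.5029, -0.3419, 0.3019]
wrist_force: [1.3, -1.2, -1.3]
width: 0.652
grasp_force: 25.0
front_top [173.8 220.6]
bay [162.5 188.6]
div [178.3 188.4]
lw [140.7 186.3]
rw [213.3 189.2]
196 [(135, 89), (136, 87), (137, 88), (138, 86), (139, 97), (140, 130), (141, 137), (142, 98), (143, 61), (144, 59), (145, 56), (146, 70), (147, 83), (148, 87), (149, 86), (150, 85), (151, 87), (152, 87), (153, 83), (154, 85), (155, 85), (156, 80), (157, 94), (158, 131), (159, 144), (160, 147), (161, 143), (162, 144), (163, 145), (164, 145), (165, 146), (166, 145), (167, 146), (168, 143), (169, 145), (170, 143), (171, 142), (172, 143), (173, 145), (174, 145), (175, 144), (176, 146), (177, 143), (178, 115), (179, 81), (180, 56), (181, 65), (182, 79), (183, 88), (184, 86), (185, 86), (186, 83), (187, 95), (188, 130), (189, 145), (190, 148), (191, 145), (192, 145), (193, 147), (194, 147), (195, 146), (196, 147), (197, 149), (198, 148), (199, 148), (200, 146), (201, 148), (202, 149), (203, 149), (204, 147), (205, 148), (206, 144), (207, 145), (208, 146), (209, 147), (210, 144), (211, 145), (212, 149), (213, 154), (214, 143), (215, 107), (216, 87), (217, 98), (218, 107), (219, 106), (220, 107), (221, 109), (222, 107), (223, 107), (224, 106), (225, 109), (226, 108), (227, 108), (228, 110), (229, 107)]
front top back edge: uni-x 0.4622302226394217 slope [0.06680381 0.46400851] face pred 0.44379567680000004 y rng [0.40103261 0.19768938] handle 0.30454872
```

```bash
python3 - <<'E'
from h import *
print(plane('top',[(139.7,196),(142.2,196)],.159)@UY, plane('top',[(178,196),(181,196)],.143)@UY, plane('top',[(212,196),(214.5,196)],.159)@UY)
H=np.array([.424,.2757,.157]);B=H+.121*UX+.0465*UY;B[2]=.119;print("bay",B,B@UY)
r=frame(UX,[0,0,-1])
# grasp at cast x ~+5 -> place so cast centre (x along +uy) at bay
T=B+.005*UY+[0,0,.0270-.0187]
print("T",T);to(T+[0,0,.15],r);to(T+[0,0,.15])
E
```

```text
[0.39908853 0.39269905] [0.30419312 0.29636779] [0.21359055 0.2071598 ]
bay [0.547946  0.3136668 0.119    ] 0.35105104128000003
T [0.548294  0.3186548 0.1273   ]
t 19.25 tcp [ 0.5017 -0.3411  0.2982] d tool [ 0.2553 -0.6102  0.0198] ('rotvec', array([ 4.1000e-03, -5.0000e-04, -1.1752e+00]), 'd after rot', array([6.614e-01, 5.000e-04, 2.090e-02])) w 0.649
t 19.25 tcp [ 0.5017 -0.3411  0.2982] d tool [ 0.2553 -0.6102  0.0198]  w 0.649
```

```bash

echo '{"segments":[[0, 0, 0, 0, 0, -0.1, 0.5], [0, 0, 0, 0, 0, -0.15, 0.5], [0, 0, 0, 0, 0, -0.15, 0.5], [0, 0, 0, 0, 0, -0.15, 0.5], [0, 0, 0, 0, 0, -0.15, 0.5]]}' > next.json && python3 inch.py next.json >/dev/null
echo '{"segments":[[0, 0, 0, 0, 0, -0.15, 0.5], [0, 0, 0, 0, 0, -0.15, 0.5], [0, 0, 0, 0, 0, -0.125, 0.5], [0, 0, 0, 0, 0, -0.05, 0.5], [0.02, 0, 0, 0, 0, 0, 0.5]]}' > next.json && python3 inch.py next.json |sed -n '2p;4p'
echo '{"segments":[[0.04, 0, 0, 0, 0, 0, 0.5], [0.048, 0, 0, 0, 0, 0, 0.5], [0.048, 0, 0, 0, 0, 0, 0.5], [0.048, 0, 0, 0, 0, 0, 0.5], [0.048, 0, 0, 0, 0, 0, 0.5]]}' > next.json && python3 inch.py next.json >/dev/null
echo '{"segments":[[0.048, 0, 0, 0, 0, 0, 0.5], [0.048, 0, 0, 0, 0, 0, 0.5], [0.048, 0, 0, 0, 0, 0, 0.5], [0.048, 0, 0, 0, 0, 0, 0.5], [0.048, 0, 0, 0, 0, 0, 0.5]]}' > next.json && python3 inch.py next.json >/dev/null
echo '{"segments":[[0.048, 0, 0, 0, 0, 0, 0.5], [0.048, 0, 0, 0, 0, 0, 0.5], [0.04, 0, 0, 0, 0, 0, 0.5], [0.03, 0, 0, 0, 0, 0, 0.5], [0, 0, 0, 0, 0, 0, 0.5]]}' > next.json && python3 inch.py next.json |sed -n '2p;4,6p'
python3 -c "
from h import *
T=np.array([.5521,.3159,.1273])
to(T,frame(UX,[0,0,-1]))"
```

```text
tcp_pos: [0.501, -0.3209, 0.2926]
wrist_force: [0.8, -0.4, -2.5]
tcp_pos: [0.5448, 0.3196, 0.2934]
wrist_force: [-0.4, 0.7, -2.5]
width: 0.65
grasp_force: 25.0
t 21.75 tcp [0.5448 0.3196 0.2934] d tool [-0.0033  0.0082  0.1661] ('rotvec', array([-0.004 , -0.0006,  0.0021]), 'd after rot', array([-0.0032,  0.0076,  0.1661])) w 0.65
```

```bash

echo '{"segments":[[-0.003, 0.008, 0.02, -0.004, 0, 0.002, 0.5], [0, 0, 0.04, 0, 0, 0, 0.5], [0, 0, 0.02, 0, 0, 0, 0.5], [0, 0, 0, 0, 0, 0, 0.5], [0, 0, 0, 0, 0, 0, 0.5]]}' > next.json && python3 inch.py next.json |sed -n '2p;4,6p'
python3 -c "
from h import *
T=np.array([.5521,.3159,.1273])
to(T,frame(UX,[0,0,-1]))
cv2.imwrite('pics/s7.png',cv2.resize(robot.grab_frame('side')[70:270,240:420],None,fx=3,fy=3,interpolation=3))"
```

```text
tcp_pos: [0.554, 0.3119, 0.2153]
wrist_force: [0.0, -0.2, -1.2]
width: 0.649
grasp_force: 25.0
t 22.25 tcp [0.554  0.3119 0.2153] d tool [ 0.0039 -0.0023  0.088 ] ('rotvec', array([ 0.0016, -0.    , -0.0029]), 'd after rot', array([ 0.0039, -0.0022,  0.088 ])) w 0.649
```

View pics/s7.png

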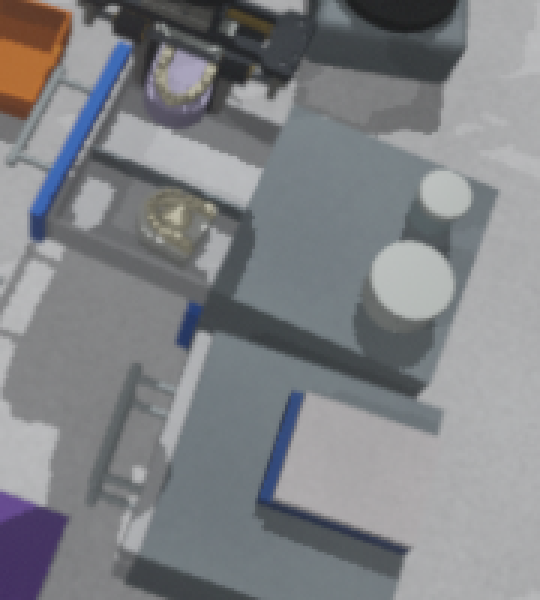

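```bash

echo '{"segments":[[0.002, -0.001, 0.02, 0, 0, 0, 0.5], [0.001, 0, 0.025, 0, 0, 0, 0.5], [0, 0, 0.015, 0, 0, 0, 0.5], [0, 0, 0, 0, 0, 0, 0.5], [0, 0, 0, 0, 0, 0, 0.5]]}' > next.json && python3 inch.py next.json |sed -n '2p;4,6p'
python3 -c "
from h import *
T=np.array([.5521,.3159,.1273])
to(T,frame(UX,[0,0,-1]))"
echo '{"segments":[[0, 0, 0.01, 0, 0, 0, 0.5], [0, 0, 0.009, 0, 0, 0, 0.5], [0, 0, 0, 0, 0, 0, 0.5], [0, 0, 0, 0, 0, 0, 0.5]]}' > next.json && python3 inch.py next.json |sed -n '2p;4,6p'
python3 -c "
from h import *
T=np.array([.5521,.3159,.1273])
to(T,frame(UX,[0,0,-1]))"
```

```text
tcp_pos: [0.5545, 0.3157, 0.1565]
wrist_force: [1.1, 0.4, -1.7]
width: 0.65
grasp_force: 25.0
t 22.8 tcp [0.5545 0.3157 0.1565] d tool [ 0.     -0.0025  0.0292] ('rotvec', array([ 0.0036, -0.0014, -0.0023]), 'd after rot', array([ 0.0001, -0.0024,  0.0292])) w 0.65
tcp_pos: [0.5539, 0.3154, 0.1362]
wrist_force: [-0.4, -0.2, -2.4]
width: 0.648
grasp_force: 25.0
t 23.2 tcp [0.5539 0.3154 0.1362] d tool [ 0.0004 -0.0019  0.0089] ('rotvec', array([ 0.0024, -0.0005, -0.0021]), 'd after rot', array([ 0.0004, -0.0019,  0.0089])) w 0.648
```

```bash

echo '{"segments":[[0, -0.001, 0.004, 0.002, 0, -0.002, 0.5], [0, 0, 0.0025, 0, 0, 0, 0.5], [0, 0, 0, 0, 0, 0, 0.5], [0, 0, 0, 0, 0, 0, 0.5]]}' > next.json && python3 inch.py next.json |sed -n '2p;4p'
echo '{"segments":[[0, 0, 0.0012, 0, 0, 0, 0.5], [0, 0, 0, 0, 0, 0, 0.5]]}' > next.json && python3 inch.py next.json |sed -n '2p;4p'
echo '{"segments":[[0, 0, 0.001, 0, 0, 0, 0.5], [0, 0, 0, 0, 0, 0, 0.5]]}' > next.json && python3 inch.py next.json |sed -n '2p;4p'
```

```text
tcp_pos: [0.5531, 0.3156, 0.13]
wrist_force: [-0.9, 0.1, -1.8]
tcp_pos: [0.5531, 0.3156, 0.1287]
wrist_force: [0.1, 0.2, -0.9]
tcp_pos: [0.5531, 0.3156, 0.1277]
wrist_force: [0.2, -0.3, -1.0]
```

```bash

echo '{"segments":[[0, 0, 0.0008, 0, 0, 0, 0.5], [0, 0, 0, 0, 0, 0, 0.5]]}' > next.json && python3 inch.py next.json |sed -n '2p;4p'
echo '{"segments":[[0, 0, 0.0007, 0, 0, 0, 0.5], [0, 0, 0, 0, 0, 0, 0.5]]}' > next.json && python3 inch.py next.json |sed -n '2p;4p'
```

```text
tcp_pos: [0.5531, 0.3155, 0.1269]
wrist_force: [-0.0, -0.0, -2.7]
tcp_pos: [0.5531, 0.3156, 0.1262]
wrist_force: [-0.4, -0.3, -1.0]
```

```bash

echo '{"segments":[[0, 0, 0.0006, 0, 0, 0, 0.5], [0, 0, 0, 0, 0, 0, 0.5]]}' > next.json && python3 inch.py next.json |sed -n '2p;4p'
echo '{"segments":[[0, 0, 0.0005, 0, 0, 0, 0.5], [0, 0, 0, 0, 0, 0, 0.5]]}' > next.json && python3 inch.py next.json |sed -n '2p;4p'
```

```text
tcp_pos: [0.5532, 0.3156, 0.1261]
wrist_force: [-2.0, -1.2, 3.7]
tcp_pos: [0.5535, 0.3156, 0.1261]
wrist_force: [-1.6, -1.4, 6.6]
```

```bash

echo '{"segments":[[0, 0, -0.0003, 0, 0, 0, 0.67], [0, 0, 0, 0, 0, 0, 0.72], [0, 0, 0, 0, 0, 0, 0.76], [0, 0, 0, 0, 0, 0, 0.76], [0, 0, 0, 0, 0, 0, 0.76]]}' > next.json && python3 inch.py next.json |sed -n '2p;4,6p'
echo '{"segments":[[0, 0, -0.01, 0, 0, 0, 0.76], [0, 0, -0.03, 0, 0, 0, 0.76], [0, 0, -0.045, 0, 0, 0, 0.76], [0, 0, -0.05, 0, 0, 0, 0.76], [0, 0, -0.04, 0, 0, 0, 0.33]]}' > next.json && python3 inch.py next.json |sed -n '2p;4,6p'
echo '{"segments":[[0, -0.05, 0, 0, 0, 0, 0.33], [0, -0.05, 0, 0, 0, 0, 0.33], [0, -0.03, 0, 0, 0, 0, 0.33], [0, 0, 0, 0, 0, 0, 0.33], [0, 0, 0, 0, 0, 0, 0.33]]}' > next.json && python3 inch.py next.json |sed -n '2p;4,6p'
python3 - <<'E'
from h import *
H=np.array([.424,.2757,.157]);to([*H[:2],.1435],frame(UX,[0,0,-1]))
for n in('top','side'):
    im=robot.grab_frame(n);cv2.imwrite(f'pics/{n}8.png',im);hv=cv2.cvtColor(im,cv2.COLOR_BGR2HSV)
    x,y=proj(n,[[.5531,.311,.15]])[0].astype(int);m=cv2.inRange(hv,(118,28,60),(150,90,255));q=np.zeros_like(m);q[y-25:y+25,x-25:x+25]=m[y-25:y+25,x-25:x+25]
    ys,xs=np.nonzero(q);print(n,(x,y),len(xs));
    if len(xs):
        P=plane(n,np.c_[xs,ys],.149);print("uy",(P@UY).min(),(P@UY).max(),"ux",(P@UX).min(),(P@UX).max())
    m=cv2.inRange(hv,(106,140,60),(122,255,255)); 
print("face ux",(H+.04*UX)@UX)
E
```

```text
tcp_pos: [0.5531, 0.3156, 0.1254]
wrist_force: [-0.8, 0.1, -0.6]
width: 0.761
grasp_force: 0.0
tcp_pos: [0.5532, 0.3156, 0.3043]
wrist_force: [0.1, -0.0, 0.0]
width: 0.694
grasp_force: 0.0
tcp_pos: [0.4234, 0.3248, 0.3015]
wrist_force: [0.5, -0.9, 0.9]
width: 0.328
grasp_force: 0.0
t 26.3 tcp [0.4234 0.3248 0.3015] d tool [-0.0493  0.0036  0.1579] ('rotvec', array([ 0.0025, -0.0019,  0.001 ]), 'd after rot', array([-0.049,  0.004,  0.158])) w 0.328
top (np.int64(160), np.int64(186)) 334
uy 0.2956448345095517 0.3842166446755796 ux 0.4980346819482948 0.5610319499371171
side (np.int64(295), np.int64(112)) 245
uy 0.3049718275582811 0.3833771798179995 ux 0.504854026567647 0.5637775394506793
face ux 0.44379567680000004
```

```bash

echo '{"segments":[[-0.025, 0.002, 0.02, 0, 0, 0, 0.33], [-0.024, 0.001, 0.04, 0, 0, 0, 0.33], [0, 0, 0.03, 0, 0, 0, 0.33], [0, 0, 0, 0, 0, 0, 0.33], [0, 0, 0, 0, 0, 0, 0.33]]}' > next.json && python3 inch.py next.json |sed -n '2p;4,6p'
python3 -c "
from h import *
to([.4238,.2755,.1435],frame(UX,[0,0,-1]))"
```

```text
tcp_pos: [0.4239, 0.2756, 0.2107]
wrist_force: [0.0, -0.5, 0.5]
width: 0.326
grasp_force: 0.0
t 26.9 tcp [0.4239 0.2756 0.2107] d tool [-0.0001 -0.0001  0.0672] ('rotvec', array([ 0.0004, -0.0006, -0.001 ]), 'd after rot', array([-0.0001, -0.0001,  0.0672])) w 0.326
```

```bash

echo '{"segments":[[0, 0, 0.03, 0, 0, 0, 0.33], [0, 0, 0.025, 0, 0, 0, 0.33], [0, 0, 0.012, 0, 0, 0, 0.33], [0, 0, 0, 0, 0, 0, 0.33], [0, 0, 0, 0, 0, 0, 0.2]]}' > next.json && python3 inch.py next.json |sed -n '2p;4,6p'
echo '{"segments":[[0, 0, 0, 0, 0, 0, 0], [0, 0, 0, 0, 0, 0, 0], [0, 0, 0, 0, 0, 0, 0], [0, 0, 0, 0, 0, 0, 0]]}' > next.json && python3 inch.py next.json 20 |sed -n '2p;4,6p'
echo '{"segments":[[0, 0.003, 0, 0, 0, 0, 0], [0, 0.006, 0, 0, 0, 0, 0], [0, 0.01, 0, 0, 0, 0, 0], [0, 0.012, 0, 0, 0, 0, 0], [0, 0.014, 0, 0, 0, 0, 0]]}' > next.json && python3 inch.py next.json |sed -n '2p;4,6p'
```

```text
tcp_pos: [0.424, 0.2763, 0.1446]
wrist_force: [-0.1, -0.5, 0.8]
width: 0.266
grasp_force: 0.0
tcp_pos: [0.4288, 0.2761, 0.1451]
wrist_force: [22.1, -5.0, -15.2]
width: 0.114
grasp_force: 20.0
tcp_pos: [0.4688, 0.2734, 0.1449]
wrist_force: [-2.5, 2.0, 5.3]
width: 0.112
grasp_force: 20.0
```

```bash

echo '{"segments":[[0, 0.014, 0, 0, 0, 0, 0], [0, 0.014, 0, 0, 0, 0, 0], [0, 0.014, 0, 0, 0, 0, 0], [0, 0.014, 0, 0, 0, 0, 0], [0, 0.014, 0, 0, 0, 0, 0]]}' > next.json && python3 inch.py next.json |sed -n '2p;4,6p'
echo '{"segments":[[0, 0.012, 0, 0, 0, 0, 0], [0, 0.01, 0, 0, 0, 0, 0], [0, 0.008, 0, 0, 0, 0, 0], [0, 0.006, 0, 0, 0, 0, 0], [0, 0.004, 0, 0, 0, 0, 0]]}' > next.json && python3 inch.py next.json |sed -n '2p;4,6p'
python3 -c "
from h import *
to([.5878,.2654,.145],frame(UX,[0,0,-1]))"
```

```text
tcp_pos: [0.539, 0.2687, 0.1449]
wrist_force: [-1.4, 5.7, 4.7]
width: 0.111
grasp_force: 20.0
tcp_pos: [0.579, 0.266, 0.1449]
wrist_force: [-1.4, 5.1, 6.2]
width: 0.111
grasp_force: 20.0
t 29.3 tcp [0.579  0.266  0.1449] d tool [ 0.      0.0088 -0.0001] ('rotvec', array([ 0.0026, -0.0034, -0.0003]), 'd after rot', array([ 0.    ,  0.0088, -0.0001])) w 0.111
```

```bash

echo '{"segments":[[0, 0.004, 0, 0, 0, 0, 0], [0, 0.003, 0, 0, 0, 0, 0], [0, 0.001, 0, 0, 0, 0, 0], [0, 0, 0, 0, 0, 0, 0]]}' > next.json && python3 inch.py next.json |sed -n '2p;4p'
echo '{"segments":[[0, 0.001, 0, 0, 0, 0, 0], [0, 0, 0, 0, 0, 0, 0]]}' > next.json && python3 inch.py next.json |sed -n '2p;4p'
echo '{"segments":[[0, 0.001, 0, 0, 0, 0, 0], [0, 0, 0, 0, 0, 0, 0]]}' > next.json && python3 inch.py next.json |sed -n '2p;4p'
```

```text
tcp_pos: [0.5869, 0.2655, 0.1449]
wrist_force: [0.3, 5.0, 5.3]
tcp_pos: [0.5877, 0.2655, 0.1449]
wrist_force: [-0.8, 4.9, 4.0]
tcp_pos: [0.5886, 0.2654, 0.1449]
wrist_force: [-1.3, 5.2, 5.1]
```

```bash

echo '{"segments":[[0, 0.001, 0, 0, 0, 0, 0], [0, 0, 0, 0, 0, 0, 0]]}' > next.json && python3 inch.py next.json |sed -n '2p;4p'
echo '{"segments":[[0, 0.001, 0, 0, 0, 0, 0], [0, 0, 0, 0, 0, 0, 0]]}' > next.json && python3 inch.py next.json |sed -n '2p;4p'
echo '{"segments":[[0, 0.001, 0, 0, 0, 0, 0], [0, 0, 0, 0, 0, 0, 0]]}' > next.json && python3 inch.py next.json |sed -n '2p;4p'
```

```text
tcp_pos: [0.5896, 0.2653, 0.1449]
wrist_force: [-1.0, 5.7, 5.2]
tcp_pos: [0.5906, 0.2653, 0.1449]
wrist_force: [-1.1, 4.8, 5.0]
tcp_pos: [0.5916, 0.2652, 0.1449]
wrist_force: [-0.6, 5.4, 4.3]
```

```bash

echo '{"segments":[[0, 0.001, 0, 0, 0, 0, 0], [0, 0, 0, 0, 0, 0, 0]]}' > next.json && python3 inch.py next.json |sed -n '2p;4p'
echo '{"segments":[[0, 0.001, 0, 0, 0, 0, 0], [0, 0, 0, 0, 0, 0, 0]]}' > next.json && python3 inch.py next.json |sed -n '2p;4p'
echo '{"segments":[[0, 0.0005, 0, 0, 0, 0, 0], [0, 0, 0, 0, 0, 0, 0]]}' > next.json && python3 inch.py next.json |sed -n '2p;4p'
```

```text
tcp_pos: [0.5926, 0.2651, 0.1449]
wrist_force: [-1.3, 5.3, 4.4]
tcp_pos: [0.5936, 0.2651, 0.1449]
wrist_force: [-1.0, 5.5, 6.7]
tcp_pos: [0.5936, 0.265, 0.1449]
wrist_force: [-2.4, 5.2, 6.5]
```

```bash

echo '{"segments":[[0, 0.0007, 0, 0, 0, 0, 0], [0, 0, 0, 0, 0, 0, 0]]}' > next.json && python3 inch.py next.json |sed -n '2p;4p'
echo '{"segments":[[0, 0.0007, 0, 0, 0, 0, 0], [0, 0, 0, 0, 0, 0, 0]]}' > next.json && python3 inch.py next.json |sed -n '2p;4p'
echo '{"segments":[[0, 0.0007, 0, 0, 0, 0, 0], [0, 0, 0, 0, 0, 0, 0]]}' > next.json && python3 inch.py next.json |sed -n '2p;4p'
```

```text
tcp_pos: [0.5936, 0.265, 0.1449]
wrist_force: [-5.7, 5.6, 8.6]
tcp_pos: [0.5936, 0.265, 0.1448]
wrist_force: [-7.0, 6.0, 9.7]
tcp_pos: [0.5936, 0.265, 0.1448]
wrist_force: [-10.4, 7.5, 10.7]
```

```bash

echo '{"segments":[[0, 0, 0, 0, 0, 0, 0.3], [0, 0, 0, 0, 0, 0, 0.3], [0, 0, 0, 0, 0, 0, 0.3], [0, -0.001, 0, 0, 0, 0, 0.3]]}' > next.json && python3 inch.py next.json |sed -n '2p;4,5p'
echo '{"segments":[[0, 0, -0.02, 0, 0, 0, 0.3], [0, 0, -0.04, 0, 0, 0, 0.3], [0, 0, -0.05, 0, 0, 0, 0.3], [0, -0.04, -0.03, 0, 0, 0, 0.3], [0, -0.05, 0, 0, 0, 0, 0.3]]}' > next.json && python3 inch.py next.json |sed -n '2p;4p'
echo '{"segments":[[0, -0.05, 0, 0, 0, 0, 0.3], [0, -0.05, 0, 0, 0, 0, 0.3], [0, -0.05, 0, 0, 0, 0, 0.3], [0, 0, 0, 0, 0, 0, 0.3], [0, 0, 0, 0, 0, 0, 0.3]]}' > next.json && python3 inch.py next.json |sed -n '2p;4p'
python3 - <<'E'
from h import *
for n in ('top','side'):
    a=cv2.imread(f'pics/{n}0.png');b=robot.grab_frame(n);cv2.imwrite(f'pics/{n}9.png',b)
    d=[]
    for im in(a,b):
        hv=cv2.cvtColor(im,cv2.COLOR_BGR2HSV);m=cv2.inRange(hv,(106,140,50),(122,255,255))
        box=(140,180,130,235) if n=='top' else (95,190,295,345)
        q=m[box[0]:box[1],box[2]:box[3]];ys,xs=np.nonzero(q)
        d.append((len(xs),xs.mean().round(2),ys.mean().round(2)))
    print(n,d)
    df=(cv2.absdiff(a,b).max(2)>45).astype(np.uint8);df=cv2.morphologyEx(df,cv2.MORPH_OPEN,np.ones((3,3)))
    k,_,st,ce=cv2.connectedComponentsWithStats(df);print([s[:5].tolist() for s in st[1:] if s[4]>15])
E
```

```text
tcp_pos: [0.5944, 0.2633, 0.1433]
wrist_force: [-1.1, -0.1, -0.2]
width: 0.304
tcp_pos: [0.5067, 0.2706, 0.288]
wrist_force: [-0.2, 1.3, -0.3]
tcp_pos: [0.3543, 0.2804, 0.2838]
wrist_force: [0.8, 0.3, 0.0]
top [(823, np.float64(53.44), np.float64(16.84)), (993, np.float64(53.37), np.float64(15.5))]
[[139, 153, 5, 4, 18], [383, 186, 22, 17, 231], [256, 211, 42, 64, 1302], [104, 227, 64, 94, 3475], [161, 253, 5, 14, 63], [26, 262, 95, 122, 2689], [173, 280, 288, 77, 10049], [382, 289, 130, 95, 4410], [124, 321, 8, 8, 52], [152, 328, 63, 56, 1659], [0, 348, 51, 36, 1040], [148, 349, 20, 30, 265]]
side [(278, np.float64(23.12), np.float64(41.16)), (271, np.float64(24.73), np.float64(41.74))]
[[186, 0, 79, 71, 3220], [65, 64, 17, 35, 323], [209, 74, 10, 10, 70], [46, 80, 158, 242, 7796], [87, 108, 15, 15, 87], [66, 121, 19, 20, 250], [98, 125, 4, 7, 25], [28, 136, 41, 39, 680], [57, 141, 6, 14, 56], [302, 162, 4, 6, 18], [16, 177, 28, 69, 623], [176, 185, 49, 39, 912], [223, 210, 15, 21, 179], [0, 273, 125, 111, 4713], [160, 297, 4, 5, 18], [195, 318, 17, 18, 243], [7, 376, 7, 8, 50]]
```

```bash
python3 -c "
from cell import robot
print(robot.sign_off())"
```

```text
the job is handed in; nothing more can be done
None
```

The lilac cast lies base down and teeth up in the left-hand compartment of the blue unit's top drawer, the drawer is pushed against its stop, and the job is handed in at about 33 s of robot time. I laid the cast over onto its base on the mat and re-gripped it before placing it in the drawer. The partner cast was not looked at again once the drawer was shut.

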